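Free the locked till drawer through its release hole

TASK

The power is off and the small steel till on the bench is locked shut. Take the wooden dowel from the punch block, push it down through the release hole in the till's top until the spring catch inside lets go and the drawer springs out, pushing gently, because the catch bends if it is forced against its stop. Then stand the dowel back in its own hole, pull the drawer out as far as it goes, and leave the other things on the bench where they lie.

Things in the scene. Friction and masses are not known exactly. Their poses are not given: they have to be found in the camera images.
- till: grey sheet-steel till fixed to the bench, 180 mm deep (x) by 176 wide (y) by 80 high, origin at centre of underside; the drawer front faces its -x. Its spring catch resists with about 4 N at first, lets the drawer go when pushed down 6 to 7 mm (6 to 9 N) and meets a hard stop at 9 mm; more than 20 N from the dowel on till or catch bends it
- release_hole (a point): centre of the mouth of the emergency release hole in the till's flat top, 60 mm behind the till's centre, on its middle line. Vertical, 12.5 mm in diameter, 1.5 mm chamfer, straight walls for 15 mm. In it, flat-topped, is the 8 mm steel stem of the catch; the stem is screwed up or down at will: its top lies 6 to 26 mm below the mouth, and nothing shows where but feel
- drawer (a joint): how far the drawer is out, m: 0 shut and latched, 0.085 at the stop. When the catch lets go, an ejector pushes the drawer out 25 to 45 mm within about half a second; it stays out, also when the catch is let up again, and slides on with 1 to 3 N
- drawer_handle (a point): middle of the steel bow handle on the drawer front (moves with the drawer, towards the till's -x; axes as the till's): round bar 10 mm thick, 78 mm long along the till's y, its axis 42 mm in front of the drawer front and 55 mm above the bench; free from above
- punch_block: dark wooden block fixed to the bench, 50 mm (its x) by 110 mm (its y) by 45 mm high, origin at the centre of its underside; two short dark steel punches, 36 and 28 mm proud of it, stand in it at y +4 and +36 mm
- dowel_hole (a point): centre of the mouth of the dowel's own hole in the top of the punch block (y -36 mm), 45 mm above the bench: vertical, 12.5 mm in diameter, chamfered 1.5 mm, flat floor 32 mm below the mouth
- dowel: plain pale beech dowel, 10 mm in diameter and 130 mm long with lightly chamfered ends, standing upright in the punch block, the tallest thing in it; origin at the centre of its lower end, z along it; 20 g
- dowel_tip (a point): centre of the lower end of the dowel
- awl_a: stitching awl with a pale pear-shaped handle, 130 mm long, 29 mm thick, lying loose on the bench; leave alone
- heel_block_a: pale D-shaped heel block, 54x55x17 mm, lying loose on the bench; leave alone
- heel_block_b: black D-shaped heel block, 54x55x17 mm, lying loose on the bench; leave alone
- sanding_block: wooden sanding block, 61x106x35 mm, lying loose on the bench; leave alone
- eyelet_press: blue cast hand press standing behind the till, about 0.3 m high. Its steel lever with a red ball reaches forward over the bench to about x = 0.56 m, y = 0.05 m at a height of 0.32 m: carry the dowel straight across the bench, not in a wide arc

How it is judged:
By the outcome, as a careful person would: the job done as asked, in the order asked, and still so for the second after the job is handed in, with the robot touching nothing.
It also fails if it takes over 72 s, if anything falls off the work surface, if the arm or the gripper's body presses on something with over 40 N, if the wrist force passes 120 N, or if a joint passes its speed limit or range.

ROBOT

A 6-joint arm with a two-finger parallel gripper is mounted at the origin on a cart in front of the work surface, level with it; the furniture and walls round the work are solid. World frame = base frame: x ahead of the robot, y to its left, z up, the work surface at z = 0. Lengths are in m, angles in rad, forces in N, time in s.
With the tool pointing down it reaches from about 0.275 to 0.75 m from the base axis. Payload 10.2 kg.
Tool frame: the origin (TCP) lies midway between the tips of the shut fingers; the grasp point (between the pads) lies 19 mm behind it; z points along the fingers, y is the line along which they close (so a half turn about z gives the same grasp; the last joint's range is limited). The gripper opens to 85 mm and grips with 20 to 120 N. Pads are 22 mm wide; open, the fingers measure 114 mm over their backs; the gripper's body (76 mm by 85 mm) begins 54 mm behind the grasp point. The pads swing forward as they close: fully open they stand 13 mm farther back than shut.
Start: joints at [0.955, 0.313, 1.498, -0, 1.331, -0.223], TCP at [0.201, 0.485, 0.231] pointing down, gripper open.
Joint ranges: [-2.94, 2.94], [-0.97, 2.17], [0.19, 2.56], [-1.23, 4.37], [0.02, 3.11], [-2.88, 2.88]. Speed limits (rad/s): [2.39, 2.39, 3.01, 3.14, 3.14, 3.14].

INTERFACE

Orientations are given as a unit quaternion [w, x, y, z].
In Python, from workcell import sensors, viewer, r gives the robot as it stands. The module is installed in compiled form; this text tells all that it offers.
- The arm moves only by the tool step_arm, never from a script. Its argument "deltas" is a list of rows, each an object with "translation": the shift along the tool's x, y, z in units of 30 mm (1.0 is 30 mm), a list of three; "rot": the turn, a rotation vector about the tool's x, y, z in units of 5 degrees (1.0 is 5 degrees), a list of three; "hand": the opening, from 0 (shut) to 1 (fully open). In form: [{"translation": [dx, dy, dz], "rot": [wx, wy, wz], "hand": hand}, ...]. A call has 1 to 8 rows; each row shifts and turns the commanded pose from where the row before left it, along the tool's axes as they then stand; what a row does not reach is not made up. A row lasts 1/8 s, in which the tool goes at most 62.5 mm and 10.7 degrees, less where a joint would pass 70% of its speed; a pose out of reach is approached as far as the arm can. A call is refused whole if a number of a shift passes 1 or a number of a turn 1, either way. A call with a gripper value outside its range is refused whole. The fingers move at their own pace and stop on an object; "grip_force" is the grip in N (left out, the last holds). Time passes only in rows, so rows that do not move let the fingers close. It gives the time, the measured TCP pose, the force, the opening and the grip force at its end, in the units of the state.
- sensors.observe(): the state, without advancing time (a new reading comes with each control period).
- viewer.camera(name): name is "side" or "top"; returns a dict with "img" (400x640x3 uint8, red, green, blue), "mtx" (3x3 intrinsics, pixels), "rvec" (rotation vector, rad) and "tvec" (3), from world to camera coordinates, as OpenCV has them. Camera axes: x right, y down, z forward; pixel columns grow to the right and rows downward; lengths in m; the calibration is good to about 2 mm. A picture is of the moment at which its call begins. There is no depth.
- r.job_done(): hands the job in; it is judged then, once.
Trained networks look in a picture, given as the dict that the camera call returned (one of the last four; its "shot" number tells which), for a name from the list of things; names that differ only in an ending like _2 or _b are one class to them, and where a whole thing is asked for, a point or a joint stands for the part that bears it (a point fixed in the world has none). Each returns a list of dicts, best first, with "confidence" (0 to 1); they miss things now and then, are a little off and sometimes report something else, mostly with a low value. They report only what shows in the picture. A call takes as long as a camera call.
- viewer.look_for(query, picture): "centre" ([row, column] as shares, 0 to 1, of the picture: columns of its width, rows of its height, amid what is visible of it).
The state is a dict: "time_s": time; "joints": joint angles; "qvel": joint speeds; "joint_torque": joint torques, N m; "ee_pos": TCP position; "eef_rot": TCP orientation; "wrist_force": force on the tool from outside, world axes, zero at the start; "moment": the same for the moment, N m; "gripper_width": finger opening in m; "finger_force": force on a finger pad.
Only numpy, scipy, OpenCV 4.12 (cv2) and the standard library are available. Lean on these libraries where they do the work, as an engineer would, in place of code of your own. Each camera call takes 0.05 s, during which the arm holds its last target. There are 200 camera calls.

## Working session

There is one attempt and no reset: what is moved stays moved. The work goes in short steps, Python scripts to look and compute and a tool call to move; the robot and the scene stay as the last step left them, time stands still between calls to the robot, and variables do not carry over. Pictures are saved under pics/ and viewed, at most 10 in all, crops included, and the job is handed in when it is done.

Besides the shell and the picture viewer there is one more tool, called after "Emit:" in YAML: its name, and indented under it one key for each argument. step_arm: Moves the arm, as the interface text tells. Its arguments: {"type":"object","properties":{"deltas":{"type":"array"},"grip_force":{"type":"number"}},"required":["deltas"]}

```bash
mkdir -p pics; cat > h.py <<'E'
import numpy as np, cv2
from workcell import sensors, viewer, r
def shot(n,fn=None):
    p=viewer.camera(n)
    if fn: cv2.imwrite('pics/'+fn,p['img'][:,:,::-1])
    return p
def ray(p,u,v):
    R=cv2.Rodrigues(np.array(p['rvec'],float))[0];t=np.array(p['tvec'],float).ravel()
    d=R.T@(np.linalg.inv(np.array(p['mtx']))@[u,v,1]);return -R.T@t,d
def onz(p,u,v,z):
    o,d=ray(p,u,v);return o+d*(z-o[2])/d[2]
def proj(p,X):
    return cv2.projectPoints(np.array(X,float).reshape(-1,3),np.array(p['rvec'],float),np.array(p['tvec'],float),np.array(p['mtx'],float),None)[0].reshape(-1,2)
E
python3 - <<'E'
from h import *
a=shot('top','top0.png');b=shot('side','side0.png')
for n,p in (('top',a),('side',b)):
    print(n,ray(p,320,200))
    for q in ['till','release_hole','drawer_handle','punch_block','dowel_hole','dowel','dowel_tip']:
        print(q,[(round(d['confidence'],2),round(d['centre'][1]*640),round(d['centre'][0]*400)) for d in viewer.look_for(q,p)][:3])
print(sensors.observe())
E
```

```text
top (array([ 0.39533244, -0.21174635,  1.23115913]), array([ 0.1122354 , -0.00678223, -0.99375422]))
till [(0.78, 244, 230)]
release_hole [(0.87, 245, 231)]
drawer_handle [(0.68, 275, 231)]
punch_block [(0.86, 374, 212)]
dowel_hole [(0.64, 376, 212)]
dowel []
dowel_tip []
side (array([ 0.2971843 , -0.83751315,  0.61931728]), array([ 0.24609272,  0.72275155, -0.64591613]))
till [(0.6, 274, 163), (0.27, 345, 229)]
release_hole [(0.56, 271, 161)]
drawer_handle [(0.75, 279, 180), (0.33, 344, 255)]
punch_block [(0.95, 336, 269)]
dowel_hole []
dowel [(0.72, 344, 258)]
dowel_tip [(0.58, 345, 256)]
{'time_s': 0.8, 'joints': array([ 9.54615227e-01,  3.12871652e-01,  1.49771837e+00,  1.72185178e-05,
        1.33098663e+00, -2.23373553e-01]), 'qvel': array([ 0.00092016,  0.00130564,  0.00112822, -0.00091948,  0.0014252 ,
        0.0015682 ]), 'joint_torque': array([-1.38825566e-03, -4.12141836e+01, -2.59885579e+01, -2.32459588e-04,
        5.24312927e-04, -1.01880215e-05]), 'ee_pos': array([0.20095717, 0.48501927, 0.23130177]), 'eef_rot': array([-4.37519170e-06,  1.95145518e-01,  9.80774300e-01,  1.07164596e-05]), 'wrist_force': array([ 0.54142329, -0.81360687,  0.39778358]), 'moment': array([-0.00220135,  0.02514127, -0.04035216]), 'finger_force': 0.0, 'gripper_width': 0.08553895994990622}
```

View pics/top0.png

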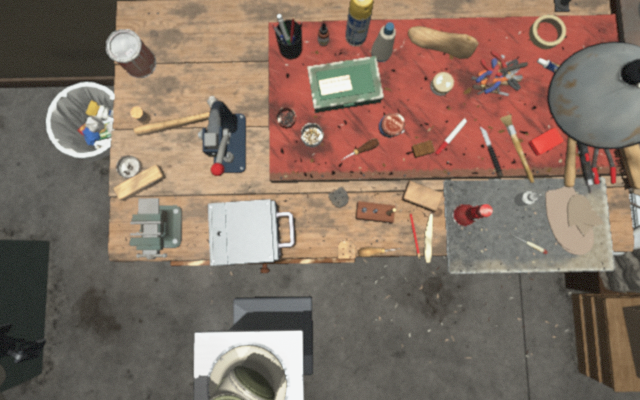

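View pics/side0.png

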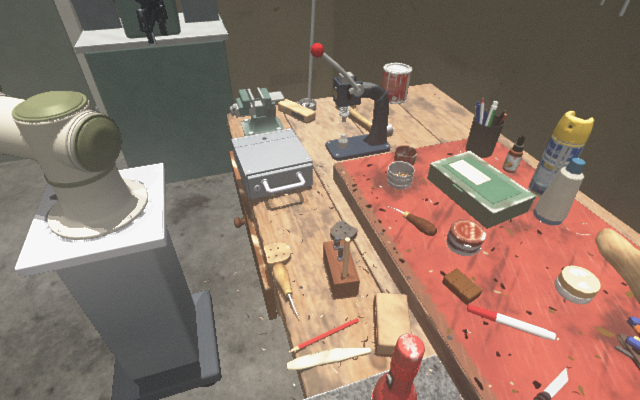

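```bash
python3 - <<'E'
from h import *
a=cv2.imread('pics/top0.png');b=cv2.imread('pics/side0.png')
c=cv2.resize(a[185:275,200:300],(600,540),interpolation=cv2.INTER_CUBIC)
cv2.imwrite('pics/c1.png',c)
c1=cv2.resize(a[190:240,330:420],(720,400),interpolation=cv2.INTER_CUBIC)
cv2.imwrite('pics/c2.png',c1)
d=cv2.resize(b[120:205,225:325],(400,340),interpolation=cv2.INTER_CUBIC)
e=cv2.resize(b[220:305,310:370],(240,340),interpolation=cv2.INTER_CUBIC)
cv2.imwrite('pics/c3.png',np.hstack([d,e]))
p=shot('top')
for (u,v) in [(208,204),(275,202),(278,264),(211,266)]: print('till top corner',onz(p,u,v,.08))
for (u,v) in [(358,203),(394,206)]: print(onz(p,u,v,.045))
E
```

```text
till top corner [0.52020246 0.1021945  0.08      ]
till top corner [ 0.52214629 -0.09038601  0.08      ]
till top corner [ 0.34623094 -0.09754379  0.08      ]
till top corner [0.34418819 0.09157968 0.08      ]
[ 0.51815412 -0.33176801  0.045     ]
[ 0.50716331 -0.43744415  0.045     ]
```

View pics/c1.png

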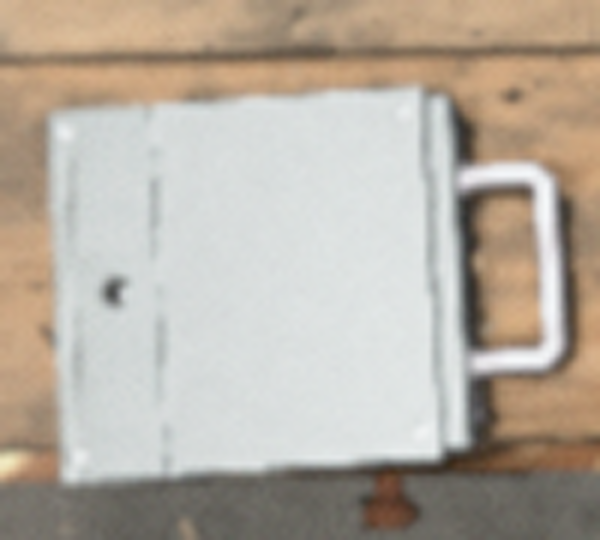

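View pics/c2.png

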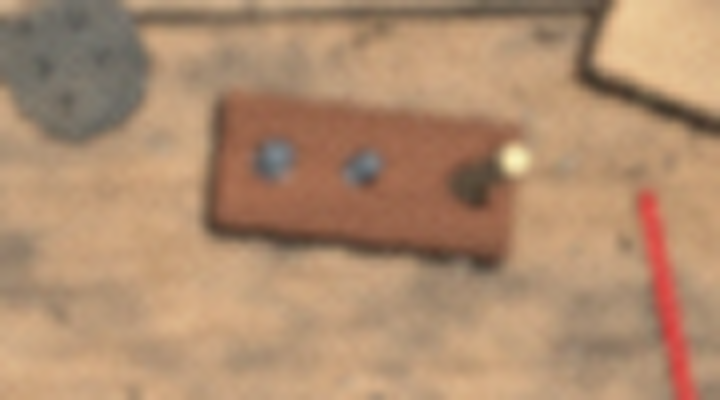

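View pics/c3.png

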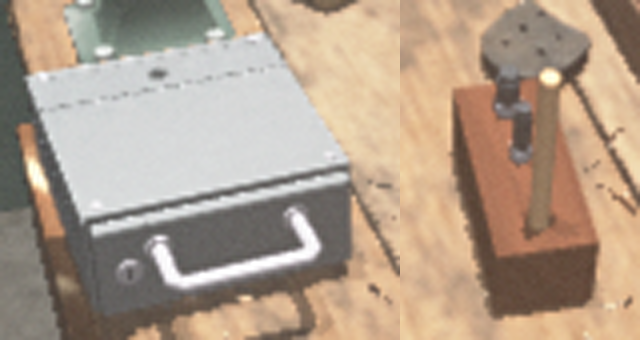

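```bash
cat >> h.py <<'E'
def C(x,y,s,ox,oy): return (x+.5)/s-.5+ox,(y+.5)/s-.5+oy
E
python3 - <<'E'
from h import *
a=shot('top');b=shot('side')
def tri(A,B):
    o1,d1=ray(a,*A);o2,d2=ray(b,*B)
    s=np.linalg.lstsq(np.c_[d1,-d2],o2-o1,rcond=None)[0]
    p,q=o1+d1*s[0],o2+d2*s[1];return (p+q)/2,np.linalg.norm(p-q)
t=lambda x,y:C(x,y,6,200,185); k=lambda x,y:C(x,y,8,330,190)
s=lambda x,y:C(x,y,4,225,120); w=lambda x,y:C(x-400,y,4,310,220)
cor=[onz(a,*t(*q),.08) for q in [(52,112),(420,88),(441,458),(66,483)]]
print(np.round(cor,4)); 
print('corner side',[onz(b,*s(*q),.08).round(4) for q in [(28,76),(264,34),(346,160),(84,220)]])
c=np.array(cor);print('sizes',[np.linalg.norm(c[i]-c[i-1]).round(4) for i in range(4)],c.mean(0))
print('hole top',onz(a,*t(115,291),.08),'side',onz(b,*s(158,73),.08),tri(t(115,291),s(158,73)))
for q in [(545,183),(551,265),(556,350)]: print('handle',onz(a,*t(*q),.058))
for q in [(170,280),(240,275),(310,250)]: print('handle side',onz(b,*s(*q),.057))
cb=np.array([onz(a,*k(*q),.045) for q in [(222,92),(522,130),(507,262),(212,232)]])
print('block',cb.round(4),cb.mean(0),[np.linalg.norm(cb[i]-cb[i-1]).round(4) for i in range(4)])
cs=np.array([onz(b,*w(*q),.045) for q in [(453,88),(525,80),(598,242),(495,255)]]);print('block side',cs.round(4),cs.mean(0))
print('dtop',onz(a,*k(515,160),.143),onz(b,*w(550,75),.143),tri(k(515,160),w(550,75)))
print('dbase',onz(a,*k(470,190),.045),onz(b,*w(538,232),.045))
E
```

```text
[[ 0.5224  0.1015  0.08  ]
 [ 0.5304 -0.0749  0.08  ]
 [ 0.3551 -0.0837  0.08  ]
 [ 0.3468  0.0928  0.08  ]]
corner side [array([0.3518, 0.0922, 0.08  ]), array([0.5234, 0.0997, 0.08  ]), array([ 0.5317, -0.0742,  0.08  ]), array([ 0.3603, -0.0879,  0.08  ])]
sizes [np.float64(0.1758), np.float64(0.1766), np.float64(0.1755), np.float64(0.1767)] [0.43865053 0.00891848 0.08      ]
hole top [0.43632958 0.0705168  0.08      ] side [0.43867638 0.06889143 0.08      ] (array([0.43762969, 0.07052302, 0.07915252]), np.float64(0.002571640441262106))
handle [ 0.48534998 -0.13271087  0.058     ]
handle [ 0.44557456 -0.1351397   0.058     ]
handle [ 0.40468915 -0.13704966  0.058     ]
handle side [ 0.40201217 -0.13245652  0.057     ]
handle side [ 0.44342576 -0.14061404  0.057     ]
handle side [ 0.49084506 -0.12961696  0.057     ]
block [[ 0.5239 -0.3299  0.045 ]
 [ 0.5077 -0.4399  0.045 ]
 [ 0.4592 -0.4323  0.045 ]
 [ 0.4723 -0.3246  0.045 ]] [ 0.49078345 -0.38168086  0.045     ] [np.float64(0.0519), np.float64(0.1111), np.float64(0.0491), np.float64(0.1085)]
block side [[ 0.4789 -0.3257  0.045 ]
 [ 0.5171 -0.3319  0.045 ]
 [ 0.5125 -0.4416  0.045 ]
 [ 0.4633 -0.4336  0.045 ]] [ 0.49294948 -0.38321261  0.045     ]
dtop [ 0.48827022 -0.41822245  0.143     ] [ 0.49119791 -0.41874428  0.143     ] (array([ 0.48966121, -0.41864651,  0.14316644]), np.float64(0.0029266720162469274))
dbase [ 0.48590799 -0.41984241  0.045     ] [ 0.48743808 -0.42733024  0.045     ]
```

```bash
cat >> h.py <<'E'
from scipy.spatial.transform import Rotation as Ro
def pose():
    s=sensors.observe();q=s['eef_rot'];return np.array(s['ee_pos']),Ro.from_quat([q[1],q[2],q[3],q[0]]),s
def plan(tgt,yaw=None,n=None,step=1.0,dec=2):
    """rows to bring the TCP to tgt, tool down with tool y at yaw (deg)"""
    p,R,s=pose();p=p.copy();tgt=np.array(tgt)
    if yaw is not None:
        y=np.radians(yaw);Y=np.array([np.cos(y),np.sin(y),0]);Z=np.array([0,0,-1.])
        T=Ro.from_matrix(np.c_[np.cross(Y,Z),Y,Z])
    else: T=R
    tot=(R.inv()*T).as_rotvec(degrees=True)/5
    print('now',p.round(4),'rot left',tot.round(2),'F',np.round(s['wrist_force'],2),'w',round(s['gripper_width'],4),'t',s['time_s'])
    rows=[]
    if n is None: n=max(1,int(np.ceil(max(np.linalg.norm(tgt-p)/.03/step,np.abs(tot).max()))))
    for i in range(n):
        rv=np.round((R.inv()*T).as_rotvec(degrees=True)/5/(n-i),dec)
        d=np.clip(np.round(R.inv().apply((tgt-p)/(n-i))/.03,dec),-1,1)
        rows.append((d.tolist(),rv.tolist()))
        p=p+R.apply(d*.03);R=R*Ro.from_rotvec(rv*5,degrees=True)
    for q in rows: print(q)
E
python3 -c "
from h import *
plan([.488,-.4184,.19],-7.6,step=1.1)"
```

```text
now [0.201  0.485  0.2313] rot left [-0.   -0.   15.02] F [0.5  0.48 0.58] w 0.0857 t 0.95
([-0.7, -0.83, 0.05], [-0.0, -0.0, 0.52])
([-0.74, -0.8, 0.05], [-0.0, -0.0, 0.52])
([-0.77, -0.77, 0.05], [-0.0, -0.0, 0.52])
([-0.81, -0.73, 0.05], [-0.0, -0.0, 0.52])
([-0.84, -0.69, 0.05], [-0.0, -0.0, 0.52])
([-0.87, -0.65, 0.05], [-0.0, -0.0, 0.52])
([-0.9, -0.61, 0.05], [-0.0, -0.0, 0.52])
([-0.93, -0.57, 0.05], [-0.0, -0.0, 0.52])
([-0.95, -0.53, 0.05], [-0.0, -0.0, 0.52])
([-0.98, -0.49, 0.05], [-0.0, -0.0, 0.52])
([-1.0, -0.44, 0.05], [-0.0, -0.0, 0.52])
([-1.0, -0.4, 0.05], [-0.0, -0.0, 0.52])
([-1.0, -0.35, 0.05], [-0.0, -0.0, 0.52])
([-1.0, -0.3, 0.05], [-0.0, -0.0, 0.52])
([-1.0, -0.25, 0.05], [-0.0, -0.0, 0.52])
([-1.0, -0.2, 0.04], [-0.0, -0.0, 0.52])
([-1.0, -0.16, 0.05], [-0.0, -0.0, 0.52])
([-1.0, -0.1, 0.04], [-0.0, -0.0, 0.51])
([-1.0, -0.06, 0.05], [-0.0, -0.0, 0.52])
([-1.0, -0.0, 0.04], [-0.0, -0.0, 0.51])
([-1.0, 0.05, 0.05], [-0.0, -0.0, 0.52])
([-1.0, 0.1, 0.04], [-0.0, -0.0, 0.51])
([-1.0, 0.15, 0.05], [-0.0, -0.0, 0.52])
([-1.0, 0.21, 0.04], [-0.0, -0.0, 0.51])
([-1.0, 0.26, 0.05], [-0.0, -0.0, 0.52])
([-1.0, 0.32, 0.04], [-0.0, -0.0, 0.51])
([-1.0, 0.39, 0.05], [-0.0, -0.0, 0.52])
([-1.0, 0.45, 0.04], [-0.0, -0.0, 0.51])
([-1.0, 0.55, 0.05], [-0.0, -0.0, 0.52])
```

Emit:
step_arm:
  deltas:
    - {"translation": [-0.7, -0.85, 0], "rot": [0, 0, 0.5], "hand": 1}
    - {"translation": [-0.75, -0.8, 0], "rot": [0, 0, 0.5], "hand": 1}
    - {"translation": [-0.75, -0.75, 0], "rot": [0, 0, 0.5], "hand": 1}
    - {"translation": [-0.8, -0.75, 0], "rot": [0, 0, 0.5], "hand": 1}
    - {"translation": [-0.85, -0.7, 0], "rot": [0, 0, 0.5], "hand": 1}
    - {"translation": [-0.85, -0.65, 0], "rot": [0, 0, 0.5], "hand": 1}
    - {"translation": [-0.9, -0.6, 0], "rot": [0, 0, 0.5], "hand": 1}
    - {"translation": [-0.95, -0.55, 0], "rot": [0, 0, 0.5], "hand": 1}

```text
time_s: 1.95
ee_pos: [0.2818, 0.2357, 0.2314]
eef_rot: [0.0, 0.363, 0.932, 0.0]
wrist_force: [0.7, 0.3, -0.8]
gripper_width: 0.0855
finger_force: 0.0
```

Emit:
step_arm:
  deltas:
    - {"translation": [-0.95, -0.55, 0], "rot": [0, 0, 0.5], "hand": 1}
    - {"translation": [-1, -0.5, 0], "rot": [0, 0, 0.5], "hand": 1}
    - {"translation": [-1, -0.45, 0], "rot": [0, 0, 0.5], "hand": 1}
    - {"translation": [-1, -0.4, 0], "rot": [0, 0, 0.5], "hand": 1}
    - {"translation": [-1, -0.35, 0], "rot": [0, 0, 0.5], "hand": 1}
    - {"translation": [-1, -0.3, 0], "rot": [0, 0, 0.5], "hand": 1}
    - {"translation": [-1, -0.25, 0], "rot": [0, 0, 0.5], "hand": 1}
    - {"translation": [-1, -0.2, 0], "rot": [0, 0, 0.5], "hand": 1}

```text
time_s: 2.95
ee_pos: [0.362, -0.0079, 0.2314]
eef_rot: [0.0, 0.52, 0.854, 0.0]
wrist_force: [-0.1, 0.8, -0.0]
gripper_width: 0.0852
finger_force: 0.0
```

```bash
python3 -c "
from h import *
plan([.488,-.4184,.19],-7.6,step=1.1)"
```

```text
now [ 0.362  -0.0079  0.2314] rot left [0.01 0.   7.  ] F [-0.14  0.82 -0.04] w 0.0852 t 2.95
([-1.0, -0.18, 0.1], [0.0, 0.0, 0.5])
([-1.0, -0.14, 0.1], [0.0, 0.0, 0.5])
([-1.0, -0.1, 0.1], [0.0, 0.0, 0.5])
([-1.0, -0.05, 0.1], [0.0, 0.0, 0.5])
([-1.0, -0.01, 0.1], [0.0, 0.0, 0.5])
([-1.0, 0.04, 0.1], [0.0, 0.0, 0.5])
([-1.0, 0.09, 0.1], [0.0, 0.0, 0.5])
([-1.0, 0.13, 0.1], [0.0, 0.0, 0.5])
([-1.0, 0.17, 0.1], [0.0, 0.0, 0.5])
([-1.0, 0.22, 0.1], [0.0, 0.0, 0.5])
([-1.0, 0.27, 0.1], [0.0, 0.0, 0.5])
([-1.0, 0.31, 0.1], [0.0, 0.0, 0.5])
([-1.0, 0.35, 0.09], [0.0, 0.0, 0.5])
([-1.0, 0.4, 0.1], [0.01, 0.0, 0.5])
```

Emit:
step_arm:
  deltas:
    - {"translation": [-1, -0.2, 0], "rot": [0, 0, 0.5], "hand": 1}
    - {"translation": [-1, -0.15, 0], "rot": [0, 0, 0.5], "hand": 1}
    - {"translation": [-1, -0.1, 0], "rot": [0, 0, 0.5], "hand": 1}
    - {"translation": [-1, -0.05, 0], "rot": [0, 0, 0.5], "hand": 1}
    - {"translation": [-1, 0, 0], "rot": [0, 0, 0.5], "hand": 1}
    - {"translation": [-1, 0.05, 0], "rot": [0, 0, 0.5], "hand": 1}
    - {"translation": [-1, 0.1, 0], "rot": [0, 0, 0.5], "hand": 1}
    - {"translation": [-1, 0.15, 0], "rot": [0, 0, 0.5], "hand": 1}

```text
time_s: 3.95
ee_pos: [0.434, -0.2384, 0.2313]
eef_rot: [0.0, 0.66, 0.751, 0.0]
wrist_force: [0.5, 0.3, -0.2]
gripper_width: 0.0855
finger_force: 0.0
```

Emit:
step_arm:
  deltas:
    - {"translation": [-1, 0.15, 0.1], "rot": [0, 0, 0.5], "hand": 1}
    - {"translation": [-1, 0.2, 0.1], "rot": [0, 0, 0.5], "hand": 1}
    - {"translation": [-1, 0.25, 0.1], "rot": [0, 0, 0.5], "hand": 1}
    - {"translation": [-1, 0.3, 0.1], "rot": [0, 0, 0.5], "hand": 1}
    - {"translation": [-1, 0.35, 0.1], "rot": [0, 0, 0.5], "hand": 1}
    - {"translation": [-0.9, 0.4, 0.1], "rot": [0, 0, 0.5], "hand": 1}
    - {"translation": [0, 0, 0], "rot": [0, 0, 0], "hand": 1}

```text
time_s: 4.82
ee_pos: [0.4871, -0.4151, 0.2122]
eef_rot: [-0.001, 0.752, 0.659, -0.0]
wrist_force: [0.0, 0.5, 0.6]
gripper_width: 0.0851
finger_force: 0.0
```

```bash
python3 -c "
from h import *
plan([.488,-.4184,.084],-7.6,step=.8)
a=shot('top','t1.png');b=shot('side','s1.png')
A=a['img'][180:250,330:430];B=b['img'][180:310,290:400]
cv2.imwrite('pics/c4.png',np.hstack([cv2.resize(A[:,:,::-1],None,fx=4,fy=4),cv2.resize(B[:,:,::-1],(237,280))]))
"
```

```text
now [ 0.4871 -0.4151  0.2122] rot left [-0.01 -0.01  0.  ] F [0.03 0.48 0.61] w 0.0851 t 4.825
([-0.02, 0.01, 0.71], [-0.0, -0.0, 0.0])
([-0.02, 0.01, 0.71], [-0.0, -0.0, 0.0])
([-0.02, 0.01, 0.71], [-0.0, -0.0, 0.0])
([-0.02, 0.01, 0.71], [-0.0, -0.0, 0.0])
([-0.01, 0.0, 0.72], [-0.01, -0.0, 0.0])
([-0.02, 0.01, 0.71], [-0.0, -0.01, 0.0])
```

View pics/c4.png

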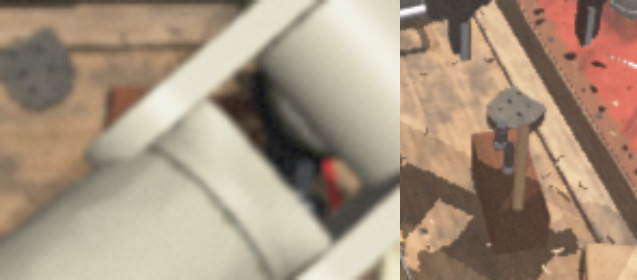

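The top view is blocked by the arm. In the side view (crop about 520,165) the dowel stands between the open fingers, so I'll descend.

Emit:
step_arm:
  deltas:
    - {"translation": [-0.1, 0.05, 0.7], "rot": [0, 0, 0], "hand": 1}
    - {"translation": [0, 0, 0.7], "rot": [0, 0, 0], "hand": 1}
    - {"translation": [0, 0, 0.7], "rot": [0, 0, 0], "hand": 1}
    - {"translation": [0, 0, 0.7], "rot": [0, 0, 0], "hand": 1}
    - {"translation": [0, 0, 0.7], "rot": [0, 0, 0], "hand": 1}
    - {"translation": [0, 0, 0.7], "rot": [0, 0, 0], "hand": 0.6}
    - {"translation": [0, 0, 0], "rot": [0, 0, 0], "hand": 0.4}
  grip_force: 40

```text
time_s: 5.8
ee_pos: [0.488, -0.4158, 0.0865]
eef_rot: [-0.001, 0.752, 0.66, 0.0]
wrist_force: [1.5, -1.3, 0.3]
gripper_width: 0.0516
finger_force: 0.0
```

Emit:
step_arm:
  deltas:
    - {"translation": [0, 0, 0], "rot": [0, 0, 0], "hand": 0.2}
    - {"translation": [0, 0, 0], "rot": [0, 0, 0], "hand": 0}
    - {"translation": [0, 0, 0], "rot": [0, 0, 0], "hand": 0}
    - {"translation": [0, 0, 0], "rot": [0, 0, 0], "hand": 0}
    - {"translation": [0, 0, 0], "rot": [0, 0, 0], "hand": 0}

```text
time_s: 6.42
ee_pos: [0.4889, -0.4175, 0.0884]
eef_rot: [0.001, 0.752, 0.659, 0.0]
wrist_force: [0.8, 0.1, 5.1]
gripper_width: 0.0092
finger_force: 39.2
```

```bash
python3 -c "
from h import *
plan([.488,-.4184,.084],-7.6,step=.8)
b=shot('side','s2.png')
B=b['img'][190:290,300:390]
cv2.imwrite('pics/c5.png',cv2.resize(B[:,:,::-1],None,fx=6,fy=6,interpolation=2)[:600])
"
```

```text
now [ 0.4889 -0.4175  0.0884] rot left [0.02 0.02 0.02] F [0.84 0.08 5.15] w 0.0092 t 6.425
([-0.03, -0.03, 0.15], [0.02, 0.02, 0.02])
```

View pics/c5.png

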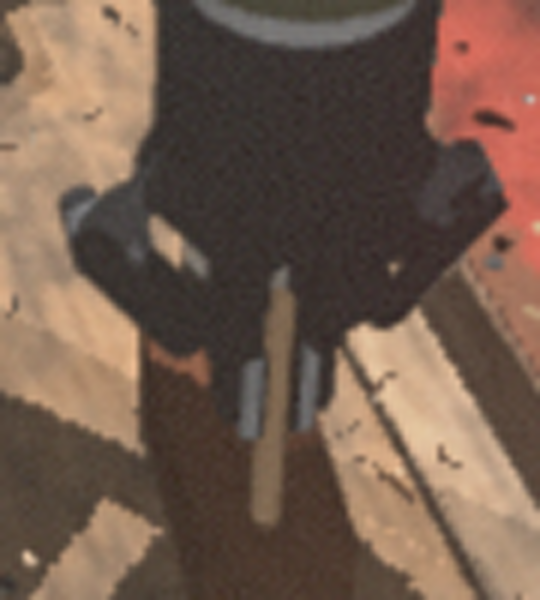

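The dowel sits between the pads, seated and pressed lightly on the floor (5 N), so the tip is about 75.4 mm below the TCP. Lifting.

Emit:
step_arm:
  deltas:
    - {"translation": [0, 0, -0.3], "rot": [0, 0, 0], "hand": 0}
    - {"translation": [0, 0, -0.6], "rot": [0, 0, 0], "hand": 0}
    - {"translation": [0, 0, -0.8], "rot": [0, 0, 0], "hand": 0}
    - {"translation": [0, 0, -0.8], "rot": [0, 0, 0], "hand": 0}
    - {"translation": [0, 0, -0.8], "rot": [0, 0, 0], "hand": 0}
    - {"translation": [0, 0, -0.8], "rot": [0, 0, 0], "hand": 0}
    - {"translation": [0, 0, 0], "rot": [0, 0, 0], "hand": 0}
  grip_force: 60

```text
time_s: 7.35
ee_pos: [0.4884, -0.4176, 0.2126]
eef_rot: [0.002, 0.752, 0.659, -0.0]
wrist_force: [0.0, 0.7, -0.1]
gripper_width: 0.0087
finger_force: 58.6
```

```bash
python3 -c "
from h import *
plan([.4375,.0697,.205],-7.6,step=.95)
b=shot('side','s3.png')
p,R,s=pose()
print(proj(b,[p,p-[0,0,.0754]]))
B=b['img'][150:250,300:400]
cv2.imwrite('pics/c6.png',cv2.resize(B[:,:,::-1],None,fx=6,fy=6,interpolation=2))
"
```

```text
now [ 0.4884 -0.4176  0.2126] rot left [0.02 0.03 0.02] F [ 0.02  0.66 -0.12] w 0.0087 t 7.35
([0.88, -0.21, 0.01], [0.0, 0.0, 0.0])
([0.88, -0.21, 0.01], [0.0, 0.0, 0.0])
([0.88, -0.21, 0.01], [0.0, 0.0, 0.0])
([0.88, -0.21, 0.01], [0.0, 0.0, 0.0])
([0.88, -0.21, 0.01], [0.0, 0.0, 0.0])
([0.88, -0.21, 0.01], [0.0, 0.0, 0.0])
([0.88, -0.21, 0.01], [0.0, 0.0, 0.0])
([0.88, -0.21, 0.01], [0.0, 0.0, 0.0])
([0.88, -0.21, 0.01], [0.0, 0.0, 0.0])
([0.88, -0.21, 0.01], [0.0, 0.0, 0.0])
([0.89, -0.21, 0.01], [0.0, 0.0, 0.0])
([0.88, -0.21, 0.01], [0.0, 0.0, 0.0])
([0.89, -0.21, 0.01], [0.0, 0.0, 0.0])
([0.88, -0.22, 0.01], [0.0, 0.01, 0.0])
([0.89, -0.21, 0.02], [0.01, 0.0, 0.0])
([0.88, -0.22, 0.02], [0.0, 0.01, 0.01])
([0.89, -0.21, 0.01], [0.01, 0.0, 0.0])
([0.88, -0.22, 0.02], [0.0, 0.01, 0.01])
[[347.3058801  209.48004992]
 [344.95577714 241.1259951 ]]
```

View pics/c6.png

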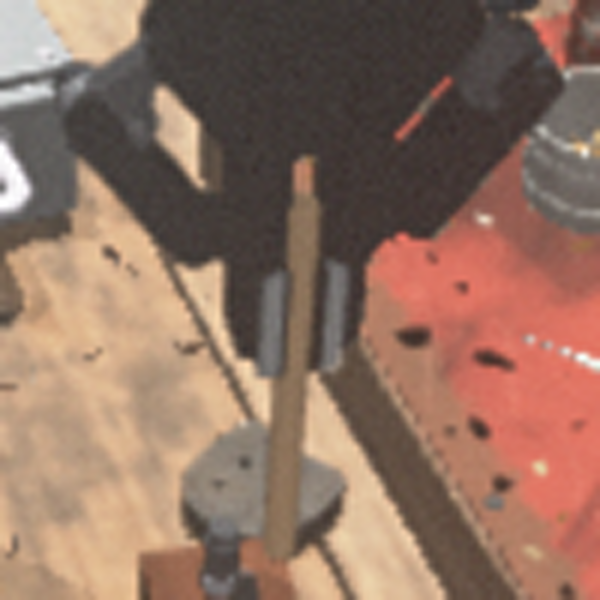

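Tip near crop (281,555), i.e. pixel (346.4,242.4), against the projected (345.0,241.1): nearly straight. Carrying across.

Emit:
step_arm:
  deltas:
    - {"translation": [0.5, -0.1, 0], "rot": [0, 0, 0], "hand": 0}
    - {"translation": [0.9, -0.2, 0], "rot": [0, 0, 0], "hand": 0}
    - {"translation": [0.9, -0.2, 0], "rot": [0, 0, 0], "hand": 0}
    - {"translation": [0.9, -0.2, 0], "rot": [0, 0, 0], "hand": 0}
    - {"translation": [0.9, -0.2, 0], "rot": [0, 0, 0], "hand": 0}
    - {"translation": [0.9, -0.2, 0], "rot": [0, 0, 0], "hand": 0}
    - {"translation": [0.9, -0.2, 0], "rot": [0, 0, 0], "hand": 0}
    - {"translation": [0.9, -0.2, 0], "rot": [0, 0, 0], "hand": 0}

```text
time_s: 8.4
ee_pos: [0.4696, -0.2078, 0.2091]
eef_rot: [-0.001, 0.752, 0.659, -0.0]
wrist_force: [0.6, 0.9, -0.3]
gripper_width: 0.0082
finger_force: 58.6
```

Emit:
step_arm:
  deltas:
    - {"translation": [0.9, -0.2, 0], "rot": [0, 0, 0], "hand": 0}
    - {"translation": [0.9, -0.2, 0], "rot": [0, 0, 0], "hand": 0}
    - {"translation": [0.9, -0.2, 0], "rot": [0, 0, 0], "hand": 0}
    - {"translation": [0.9, -0.2, 0], "rot": [0, 0, 0], "hand": 0}
    - {"translation": [0.9, -0.2, 0], "rot": [0, 0, 0], "hand": 0}
    - {"translation": [0.9, -0.2, 0], "rot": [0, 0, 0], "hand": 0}
    - {"translation": [0.9, -0.2, 0], "rot": [0, 0, 0], "hand": 0}
    - {"translation": [0.9, -0.2, 0], "rot": [0, 0, 0], "hand": 0}

```text
time_s: 9.4
ee_pos: [0.4501, 0.0123, 0.2092]
eef_rot: [-0.001, 0.752, 0.659, -0.001]
wrist_force: [0.2, -0.8, 0.3]
gripper_width: 0.0086
finger_force: 58.6
```

```bash
python3 -c "
from h import *
plan([.4375,.0697,.180],-7.6,step=.8)"
```

```text
now [0.4501 0.0123 0.2092] rot left [-0.03  0.    0.02] F [ 0.22 -0.8   0.32] w 0.0086 t 9.4
([0.61, -0.22, 0.33], [-0.01, 0.0, 0.01])
([0.62, -0.22, 0.32], [-0.01, 0.0, 0.0])
([0.61, -0.23, 0.33], [-0.01, 0.0, 0.01])
```

Emit:
step_arm:
  deltas:
    - {"translation": [0.6, -0.2, 0.3], "rot": [0, 0, 0], "hand": 0}
    - {"translation": [0.6, -0.2, 0.3], "rot": [0, 0, 0], "hand": 0}
    - {"translation": [0.5, -0.15, 0.4], "rot": [0, 0, 0], "hand": 0}
    - {"translation": [0, 0, 0], "rot": [0, 0, 0], "hand": 0}
    - {"translation": [0, 0, 0], "rot": [0, 0, 0], "hand": 0}

```text
time_s: 10.02
ee_pos: [0.4415, 0.0637, 0.1803]
eef_rot: [0.0, 0.752, 0.659, -0.0]
wrist_force: [0.6, 0.8, -0.5]
gripper_width: 0.0087
finger_force: 58.6
```

```bash
python3 -c "
from h import *
plan([.4375,.0697,.180],-7.6,step=.8)
b=shot('side','s4.png');a=shot('top','t4.png')
p,R,s=pose()
print(proj(b,[p,p-[0,0,.0754],[.4375,.0697,.08]]))
B=b['img'][100:190,220:320];A=a['img'][180:280,190:300]
cv2.imwrite('pics/c7.png',np.hstack([cv2.resize(B[:,:,::-1],None,fx=6,fy=6,interpolation=2),cv2.resize(A[:,:,::-1],None,fx=1.8,fy=5.4)[:540]]))
"
```

```text
now [0.4415 0.0637 0.1803] rot left [-0.    0.    0.02] F [ 0.58  0.82 -0.51] w 0.0087 t 10.025
([0.18, -0.16, 0.01], [-0.0, 0.0, 0.02])
[[262.3120025  105.26704969]
 [264.78439223 130.69587616]
 [263.6508033  137.79804831]]
```

View pics/c7.png

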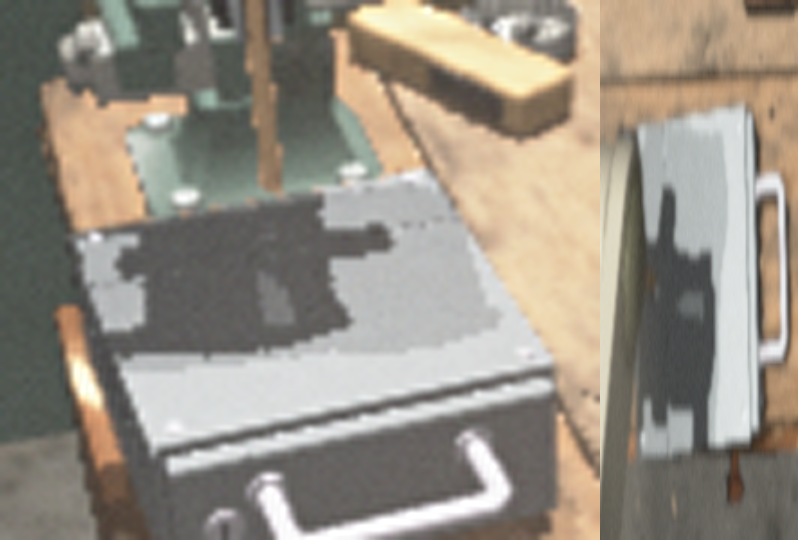

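Tip at pixel (264.75,130.75), which matches the projection (264.8,130.7), so the side camera is trustworthy here. Next I refine the hole by centroid in the first pictures.

```bash
python3 -c "
from h import *
a=shot('top');b=shot('side')
for f,p,u,v,h in (('side0.png',b,264,138,4),('top0.png',a,219,233,4)):
    g=cv2.imread('pics/'+f,0).astype(float)[v-h:v+h+1,u-h:u+h+1]
    print(g.astype(int))
    w=np.clip(np.median(g)-15-g,0,None);Y,X=np.mgrid[v-h:v+h+1,u-h:u+h+1]
    m=(X*w).sum()/w.sum(),(Y*w).sum()/w.sum();print(m,onz(p,*m,.08),onz(p,*m,.075))
"
```

```text
[[206 218 215 214 195 194 207 210 208]
 [199 212 211 208 207 205 206 209 208]
 [205 209 208 208 198 204 206 209 207]
 [209 207 193 155 152 164 179 206 209]
 [210 203 152 111 104 109 149 195 210]
 [209 209 176 150 146 150 195 208 211]
 [210 214 207 203 203 202 208 209 210]
 [208 204 213 211 210 211 177 179 182]
 [187 165 183 189 212 225 209 206 208]]
(np.float64(263.97063142437594), np.float64(138.46696035242292)) [0.43761172 0.06588    0.08      ] [0.43891362 0.07425534 0.075     ]
[[207 210 209 210 212 213 214 216 214]
 [206 208 203 195 196 204 211 215 213]
 [210 204 186 156 147 165 193 212 213]
 [207 196 153 108 108 149 191 211 215]
 [206 183 132  80 111 184 213 215 215]
 [207 186 138  90 114 193 214 214 216]
 [209 199 171 137 138 180 209 213 214]
 [213 208 199 186 183 198 211 215 215]
 [208 209 211 210 208 214 214 215 215]]
(np.float64(218.31439393939394), np.float64(233.08996212121212)) [0.43633472 0.071759   0.08      ] [0.43651281 0.07299039 0.075     ]
```

Emit:
step_arm:
  deltas:
    - {"translation": [0.16, -0.165, 0.2], "rot": [0, 0, 0], "hand": 0}
    - {"translation": [0, 0, 0.2], "rot": [0, 0, 0], "hand": 0}
    - {"translation": [0, 0, 0.2], "rot": [0, 0, 0], "hand": 0}
    - {"translation": [0, 0, 0], "rot": [0, 0, 0], "hand": 0}

```text
time_s: 10.72
ee_pos: [0.4369, 0.0695, 0.1618]
eef_rot: [-0.0, 0.752, 0.659, -0.0]
wrist_force: [-1.1, 0.2, 0.2]
gripper_width: 0.0088
finger_force: 58.6
```

```bash
python3 -c "
from h import *
plan([.4372,.069,.1564],-7.6,step=.8)
b=shot('side','s5.png')
p,R,s=pose()
print(proj(b,[p,p-[0,0,.0754],[.4372,.069,.08]]))
B=b['img'][110:160,235:305]
cv2.imwrite('pics/c8.png',cv2.resize(B[:,:,::-1],None,fx=8,fy=8,interpolation=2))
"
```

```text
now [0.4369 0.0695 0.1618] rot left [-0.01  0.    0.02] F [-1.07  0.24  0.16] w 0.0088 t 10.725
([-0.02, 0.01, 0.18], [-0.01, 0.0, 0.02])
[[260.78329432 110.96754399]
 [263.29087663 135.76541704]
 [263.59620122 137.93824827]]
```

View pics/c8.png

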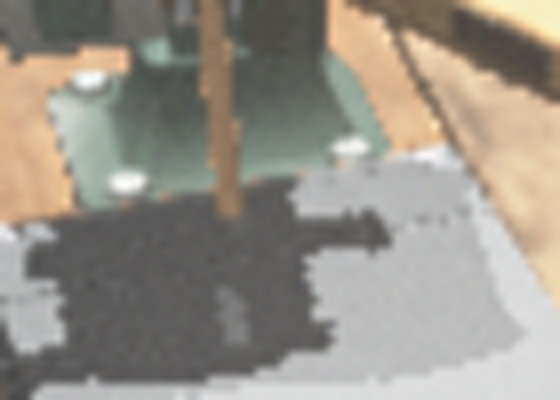

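The tip (crop 230,213, i.e. pixel 263.3,136.2) lies just above the hole's pixel (263.7,138). Lowering gently.

Emit:
step_arm:
  deltas:
    - {"translation": [0, 0, 0.1], "rot": [0, 0, 0], "hand": 0}
    - {"translation": [0, 0, 0.1], "rot": [0, 0, 0], "hand": 0}
    - {"translation": [0, 0, 0.05], "rot": [0, 0, 0], "hand": 0}
    - {"translation": [0, 0, 0], "rot": [0, 0, 0], "hand": 0}

```text
time_s: 11.28
ee_pos: [0.437, 0.0695, 0.1547]
eef_rot: [-0.0, 0.752, 0.659, -0.0]
wrist_force: [0.8, -0.4, 0.8]
gripper_width: 0.0086
finger_force: 58.6
```

Emit:
step_arm:
  deltas:
    - {"translation": [0, 0, 0.05], "rot": [0, 0, 0], "hand": 0}
    - {"translation": [0, 0, 0.05], "rot": [0, 0, 0], "hand": 0}

```text
time_s: 11.52
ee_pos: [0.4372, 0.0696, 0.1518]
eef_rot: [0.0, 0.752, 0.659, 0.0]
wrist_force: [1.0, 0.9, 0.4]
gripper_width: 0.0086
finger_force: 58.6
```

Emit:
step_arm:
  deltas:
    - {"translation": [0, 0, 0.05], "rot": [0, 0, 0], "hand": 0}
    - {"translation": [0, 0, 0.05], "rot": [0, 0, 0], "hand": 0}

```text
time_s: 11.78
ee_pos: [0.4372, 0.0696, 0.1488]
eef_rot: [0.0, 0.752, 0.659, 0.0]
wrist_force: [1.0, 0.9, 0.6]
gripper_width: 0.0084
finger_force: 58.6
```

Emit:
step_arm:
  deltas:
    - {"translation": [0, 0, 0.05], "rot": [0, 0, 0], "hand": 0}
    - {"translation": [0, 0, 0.05], "rot": [0, 0, 0], "hand": 0}

```text
time_s: 12.02
ee_pos: [0.4372, 0.0695, 0.1458]
eef_rot: [0.0, 0.752, 0.659, 0.0]
wrist_force: [1.1, 1.3, -0.2]
gripper_width: 0.0084
finger_force: 58.7
```

Emit:
step_arm:
  deltas:
    - {"translation": [0, 0, 0.05], "rot": [0, 0, 0], "hand": 0}
    - {"translation": [0, 0, 0.05], "rot": [0, 0, 0], "hand": 0}

```text
time_s: 12.28
ee_pos: [0.4371, 0.0695, 0.1427]
eef_rot: [0.0, 0.752, 0.659, 0.0]
wrist_force: [1.9, 0.1, 0.9]
gripper_width: 0.0082
finger_force: 58.7
```

Emit:
step_arm:
  deltas:
    - {"translation": [0, 0, 0.05], "rot": [0, 0, 0], "hand": 0}
    - {"translation": [0, 0, 0.05], "rot": [0, 0, 0], "hand": 0}

```text
time_s: 12.52
ee_pos: [0.4371, 0.0695, 0.1398]
eef_rot: [0.0, 0.752, 0.659, 0.0]
wrist_force: [1.8, 1.7, 0.2]
gripper_width: 0.0088
finger_force: 58.7
```

Emit:
step_arm:
  deltas:
    - {"translation": [0, 0, 0.05], "rot": [0, 0, 0], "hand": 0}
    - {"translation": [0, 0, 0.05], "rot": [0, 0, 0], "hand": 0}

```text
time_s: 12.78
ee_pos: [0.4371, 0.0696, 0.1367]
eef_rot: [0.0, 0.752, 0.659, 0.0]
wrist_force: [1.1, 1.8, 1.1]
gripper_width: 0.0084
finger_force: 58.7
```

Emit:
step_arm:
  deltas:
    - {"translation": [0, 0, 0.05], "rot": [0, 0, 0], "hand": 0}
    - {"translation": [0, 0, 0.05], "rot": [0, 0, 0], "hand": 0}

```text
time_s: 13.02
ee_pos: [0.4371, 0.0695, 0.1337]
eef_rot: [0.0, 0.752, 0.659, 0.0]
wrist_force: [2.1, 1.7, 1.6]
gripper_width: 0.0087
finger_force: 58.7
```

Emit:
step_arm:
  deltas:
    - {"translation": [0, 0, 0.05], "rot": [0, 0, 0], "hand": 0}
    - {"translation": [0, 0, 0.05], "rot": [0, 0, 0], "hand": 0}

```text
time_s: 13.28
ee_pos: [0.4371, 0.0695, 0.1307]
eef_rot: [0.0, 0.752, 0.659, 0.0]
wrist_force: [2.5, 1.8, 1.7]
gripper_width: 0.0084
finger_force: 58.7
```

Emit:
step_arm:
  deltas:
    - {"translation": [0, 0, 0.05], "rot": [0, 0, 0], "hand": 0}
    - {"translation": [0, 0, 0.02], "rot": [0, 0, 0], "hand": 0}

```text
time_s: 13.52
ee_pos: [0.4372, 0.0695, 0.129]
eef_rot: [0.0, 0.752, 0.659, 0.0]
wrist_force: [0.6, 1.6, 6.4]
gripper_width: 0.0086
finger_force: 59.3
```

Emit:
step_arm:
  deltas:
    - {"translation": [0, 0, 0.05], "rot": [0, 0, 0], "hand": 0}
    - {"translation": [0, 0, 0.03], "rot": [0, 0, 0], "hand": 0}

```text
time_s: 13.78
ee_pos: [0.4372, 0.0695, 0.1267]
eef_rot: [0.0, 0.752, 0.659, 0.0]
wrist_force: [1.6, 1.8, 7.9]
gripper_width: 0.0084
finger_force: 59.4
```

Emit:
step_arm:
  deltas:
    - {"translation": [0, 0, 0.05], "rot": [0, 0, 0], "hand": 0}
    - {"translation": [0, 0, 0], "rot": [0, 0, 0], "hand": 0}

```text
time_s: 14.02
ee_pos: [0.4372, 0.0696, 0.1251]
eef_rot: [0.0, 0.752, 0.659, 0.0]
wrist_force: [0.5, 1.9, 4.9]
gripper_width: 0.0085
finger_force: 59.4
```

Emit:
step_arm:
  deltas:
    - {"translation": [0, 0, 0.05], "rot": [0, 0, 0], "hand": 0}
    - {"translation": [0, 0, 0], "rot": [0, 0, 0], "hand": 0}

```text
time_s: 14.28
ee_pos: [0.4372, 0.0696, 0.1235]
eef_rot: [0.0, 0.752, 0.659, 0.0]
wrist_force: [1.8, 2.0, 4.7]
gripper_width: 0.0084
finger_force: 59.1
```

```bash
cat >> h.py <<'E'
def bar(p):
    print([(round(d['confidence'],2),round(d['centre'][1]*640,1),round(d['centre'][0]*400,1),onz(p,d['centre'][1]*640,d['centre'][0]*400,.058).round(3)) for d in viewer.look_for('drawer_handle',p)][:2])
E
python3 -c "
from h import *
bar(shot('top'));bar(shot('side'))
print(sensors.observe()['wrist_force'])"
```

```text
[(0.87, 279.9, 228.2, array([ 0.448, -0.102,  0.058]))]
[(0.74, 281.0, 185.0, array([ 0.438, -0.126,  0.058])), (0.51, 338.9, 266.3, array([ 0.483, -0.408,  0.058]))]
[1.08938066 1.50471268 4.89543298]
```

```bash
python3 -c "
from h import *
a=shot('top','t6.png')['img'];g=cv2.imread('pics/t4.png')[:,:,::-1]
for im in (g,a): print(im[226:234,270:318].min(2).mean(0).astype(int))
print(sensors.observe()['wrist_force'],sensors.observe()['ee_pos'])"
```

```text
[216 182 177 204 217 210 156  82  55  81 101 107 114 119 120 123 123 124
 120 140 207 234 220 149  75  70  97 111 112 111 112 111 113 116 119 117
 119 117 119 120 121 123 121 122 121 120 118 119]
[218 180 112  60  62  93 116 131 139 140 140 148 179 210 219 208 151  82
  50  66  94 112 117 116 115 112 112 111 114 148 211 231 208 134  75  92
 111 118 120 120 122 122 123 122 121 120 119 120]
[1.39024288 2.05389469 5.64478968] [0.43718546 0.06956149 0.12353918]
```

The handle bar moved from column 291 to 301 (about 27 mm), so the catch has let go. Withdrawing the dowel.

Emit:
step_arm:
  deltas:
    - {"translation": [0, 0, -0.2], "rot": [0, 0, 0], "hand": 0}
    - {"translation": [0, 0, -0.4], "rot": [0, 0, 0], "hand": 0}
    - {"translation": [0, 0, -0.5], "rot": [0, 0, 0], "hand": 0}
    - {"translation": [0, 0, -0.6], "rot": [0, 0, 0], "hand": 0}
    - {"translation": [0, 0, -0.6], "rot": [0, 0, 0], "hand": 0}
    - {"translation": [0, 0, -0.6], "rot": [0, 0, 0], "hand": 0}
    - {"translation": [0, 0, 0], "rot": [0, 0, 0], "hand": 0}

```text
time_s: 15.4
ee_pos: [0.437, 0.0693, 0.2113]
eef_rot: [0.001, 0.752, 0.659, 0.0]
wrist_force: [-0.7, -0.0, -0.7]
gripper_width: 0.0084
finger_force: 58.7
```

```bash
python3 -c "
from h import *
plan([.4886,-.4176,.2126],-7.6,step=.95)"
```

```text
now [0.437  0.0693 0.2113] rot left [0.01 0.01 0.02] F [-0.69 -0.03 -0.73] w 0.0084 t 15.4
([-0.88, 0.21, -0.0], [0.0, 0.0, 0.0])
([-0.88, 0.21, -0.0], [0.0, 0.0, 0.0])
([-0.88, 0.21, -0.0], [0.0, 0.0, 0.0])
([-0.88, 0.21, -0.0], [0.0, 0.0, 0.0])
([-0.88, 0.21, -0.0], [0.0, 0.0, 0.0])
([-0.88, 0.21, -0.0], [0.0, 0.0, 0.0])
([-0.88, 0.21, -0.0], [0.0, 0.0, 0.0])
([-0.88, 0.21, -0.0], [0.0, 0.0, 0.0])
([-0.88, 0.21, -0.0], [0.0, 0.0, 0.0])
([-0.88, 0.21, -0.0], [0.0, 0.0, 0.0])
([-0.88, 0.22, -0.0], [0.0, 0.0, 0.0])
([-0.88, 0.21, -0.0], [0.0, 0.0, 0.0])
([-0.88, 0.22, -0.0], [0.0, 0.0, 0.0])
([-0.89, 0.21, -0.01], [0.0, 0.0, 0.0])
([-0.88, 0.22, -0.0], [0.0, 0.0, 0.01])
([-0.89, 0.21, -0.01], [0.0, 0.0, 0.0])
([-0.88, 0.22, -0.0], [0.01, 0.0, 0.01])
([-0.89, 0.22, -0.01], [0.0, 0.01, 0.0])
```

Emit:
step_arm:
  deltas:
    - {"translation": [-0.6, 0.15, 0], "rot": [0, 0, 0], "hand": 0}
    - {"translation": [-0.9, 0.2, 0], "rot": [0, 0, 0], "hand": 0}
    - {"translation": [-0.9, 0.2, 0], "rot": [0, 0, 0], "hand": 0}
    - {"translation": [-0.9, 0.2, 0], "rot": [0, 0, 0], "hand": 0}
    - {"translation": [-0.9, 0.2, 0], "rot": [0, 0, 0], "hand": 0}
    - {"translation": [-0.9, 0.2, 0], "rot": [0, 0, 0], "hand": 0}
    - {"translation": [-0.9, 0.2, 0], "rot": [0, 0, 0], "hand": 0}
    - {"translation": [-0.9, 0.2, 0], "rot": [0, 0, 0], "hand": 0}

```text
time_s: 16.4
ee_pos: [0.4554, -0.1425, 0.2094]
eef_rot: [-0.001, 0.752, 0.659, -0.001]
wrist_force: [0.6, -0.1, 0.4]
gripper_width: 0.0087
finger_force: 58.6
```

Emit:
step_arm:
  deltas:
    - {"translation": [-0.9, 0.2, 0], "rot": [0, 0, 0], "hand": 0}
    - {"translation": [-0.9, 0.2, 0], "rot": [0, 0, 0], "hand": 0}
    - {"translation": [-0.9, 0.2, 0], "rot": [0, 0, 0], "hand": 0}
    - {"translation": [-0.9, 0.2, 0], "rot": [0, 0, 0], "hand": 0}
    - {"translation": [-0.9, 0.2, 0], "rot": [0, 0, 0], "hand": 0}
    - {"translation": [-0.9, 0.2, 0], "rot": [0, 0, 0], "hand": 0}
    - {"translation": [-0.9, 0.2, 0], "rot": [0, 0, 0], "hand": 0}
    - {"translation": [-0.9, 0.2, 0], "rot": [0, 0, 0], "hand": 0}

```text
time_s: 17.4
ee_pos: [0.4749, -0.3628, 0.2091]
eef_rot: [-0.001, 0.752, 0.659, -0.0]
wrist_force: [0.0, -0.4, -0.2]
gripper_width: 0.0085
finger_force: 58.6
```

```bash
python3 -c "
from h import *
plan([.4886,-.4176,.18],-7.6,step=.8)"
```

```text
now [ 0.4749 -0.3628  0.2091] rot left [-0.03 -0.02  0.02] F [ 0.03 -0.41 -0.24] w 0.0085 t 17.4
([-0.58, 0.23, 0.32], [-0.01, -0.01, 0.01])
([-0.59, 0.23, 0.32], [-0.01, -0.0, 0.0])
([-0.58, 0.23, 0.33], [-0.01, -0.01, 0.01])
```

Emit:
step_arm:
  deltas:
    - {"translation": [-0.6, 0.2, 0.3], "rot": [0, 0, 0], "hand": 0}
    - {"translation": [-0.6, 0.2, 0.3], "rot": [0, 0, 0], "hand": 0}
    - {"translation": [-0.5, 0.25, 0.4], "rot": [0, 0, 0], "hand": 0}
    - {"translation": [0, 0, 0.5], "rot": [0, 0, 0], "hand": 0}
    - {"translation": [0, 0, 0.5], "rot": [0, 0, 0], "hand": 0}
    - {"translation": [0, 0, 0], "rot": [0, 0, 0], "hand": 0}
    - {"translation": [0, 0, 0], "rot": [0, 0, 0], "hand": 0}

```text
time_s: 18.27
ee_pos: [0.4883, -0.4151, 0.1509]
eef_rot: [0.0, 0.752, 0.659, -0.0]
wrist_force: [-0.4, 0.2, 0.3]
gripper_width: 0.0083
finger_force: 58.7
```

```bash
python3 -c "
from h import *
plan([.4886,-.4176,.122],-7.6,step=.8)"
```

```text
now [ 0.4883 -0.4151  0.1509] rot left [0.01 0.01 0.02] F [-0.37  0.25  0.29] w 0.0083 t 18.275
([-0.04, 0.01, 0.48], [0.0, 0.0, 0.01])
([-0.04, 0.01, 0.48], [0.01, 0.01, 0.01])
```

Emit:
step_arm:
  deltas:
    - {"translation": [-0.08, 0.01, 0.4], "rot": [0, 0, 0], "hand": 0}
    - {"translation": [0, 0, 0.4], "rot": [0, 0, 0], "hand": 0}
    - {"translation": [0, 0, 0.1], "rot": [0, 0, 0], "hand": 0}
    - {"translation": [0, 0, 0], "rot": [0, 0, 0], "hand": 0}

```text
time_s: 18.77
ee_pos: [0.4881, -0.4177, 0.123]
eef_rot: [-0.0, 0.752, 0.659, 0.0]
wrist_force: [0.5, 0.0, -0.1]
gripper_width: 0.0083
finger_force: 58.6
```

Emit:
step_arm:
  deltas:
    - {"translation": [0, 0, 0.05], "rot": [0, 0, 0], "hand": 0}
    - {"translation": [0, 0, 0.05], "rot": [0, 0, 0], "hand": 0}
    - {"translation": [0, 0, 0.05], "rot": [0, 0, 0], "hand": 0}

```text
time_s: 19.15
ee_pos: [0.4883, -0.4178, 0.119]
eef_rot: [0.0, 0.752, 0.659, 0.0]
wrist_force: [1.0, 0.2, 2.4]
gripper_width: 0.0085
finger_force: 59.0
```

Emit:
step_arm:
  deltas:
    - {"translation": [0, 0, 0.05], "rot": [0, 0, 0], "hand": 0}
    - {"translation": [0, 0, 0], "rot": [0, 0, 0], "hand": 0}

```text
time_s: 19.4
ee_pos: [0.4885, -0.4177, 0.1173]
eef_rot: [0.0, 0.752, 0.659, 0.0]
wrist_force: [1.4, 0.5, -0.2]
gripper_width: 0.0086
finger_force: 58.7
```

Emit:
step_arm:
  deltas:
    - {"translation": [0, 0.02, 0.1], "rot": [0, 0, 0], "hand": 0}
    - {"translation": [0, 0, 0.1], "rot": [0, 0, 0], "hand": 0}
    - {"translation": [0, 0, 0.1], "rot": [0, 0, 0], "hand": 0}

```text
time_s: 19.77
ee_pos: [0.4888, -0.4178, 0.1081]
eef_rot: [0.0, 0.752, 0.659, 0.0]
wrist_force: [2.3, -0.1, 2.5]
gripper_width: 0.0083
finger_force: 58.8
```

Emit:
step_arm:
  deltas:
    - {"translation": [0, 0, 0.15], "rot": [0, 0, 0], "hand": 0}
    - {"translation": [0, 0, 0.15], "rot": [0, 0, 0], "hand": 0}
    - {"translation": [0, 0, 0.1], "rot": [0, 0, 0], "hand": 0}
    - {"translation": [0, 0, 0.1], "rot": [0, 0, 0], "hand": 0}

```text
time_s: 20.27
ee_pos: [0.4888, -0.4178, 0.0932]
eef_rot: [0.0, 0.752, 0.659, 0.0]
wrist_force: [2.6, 0.9, 1.5]
gripper_width: 0.008
finger_force: 58.9
```

Emit:
step_arm:
  deltas:
    - {"translation": [0, 0, 0.05], "rot": [0, 0, 0], "hand": 0}
    - {"translation": [0, 0, 0.05], "rot": [0, 0, 0], "hand": 0}
    - {"translation": [0, 0, 0.03], "rot": [0, 0, 0], "hand": 0}
    - {"translation": [0, 0, 0], "rot": [0, 0, 0], "hand": 0}

```text
time_s: 20.78
ee_pos: [0.4888, -0.4178, 0.0894]
eef_rot: [0.0, 0.752, 0.659, 0.0]
wrist_force: [3.5, 0.7, 0.5]
gripper_width: 0.0082
finger_force: 58.8
```

Emit:
step_arm:
  deltas:
    - {"translation": [0, 0, 0.03], "rot": [0, 0, 0], "hand": 0}
    - {"translation": [0, 0, 0.03], "rot": [0, 0, 0], "hand": 0}

```text
time_s: 21.02
ee_pos: [0.4889, -0.4181, 0.0884]
eef_rot: [0.0, 0.752, 0.659, -0.0]
wrist_force: [2.0, 1.8, 9.8]
gripper_width: 0.0086
finger_force: 59.8
```

On the floor (9.8 N at the expected height). Release slowly and go up.

Emit:
step_arm:
  deltas:
    - {"translation": [0, 0, -0.02], "rot": [0, 0, 0], "hand": 0.2}
    - {"translation": [0, 0, 0], "rot": [0, 0, 0], "hand": 0.3}
    - {"translation": [0, 0, 0], "rot": [0, 0, 0], "hand": 0.5}
    - {"translation": [0, 0, 0], "rot": [0, 0, 0], "hand": 0.7}
    - {"translation": [0, 0, 0], "rot": [0, 0, 0], "hand": 0.7}

```text
time_s: 21.65
ee_pos: [0.4887, -0.4178, 0.0881]
eef_rot: [-0.0, 0.752, 0.659, -0.0]
wrist_force: [0.5, -0.7, -0.3]
gripper_width: 0.0598
finger_force: 0.0
```

Emit:
step_arm:
  deltas:
    - {"translation": [0, 0, -0.3], "rot": [0, 0, 0], "hand": 0.7}
    - {"translation": [0, 0, -0.8], "rot": [0, 0, 0], "hand": 0.7}
    - {"translation": [0, 0, -0.8], "rot": [0, 0, 0], "hand": 0.7}
    - {"translation": [0, 0, -0.8], "rot": [0, 0, 0], "hand": 0.7}
    - {"translation": [0, 0, -0.8], "rot": [0, 0, 0], "hand": 0.7}
    - {"translation": [0, 0, 0], "rot": [0, 0, 0], "hand": 0.7}

```text
time_s: 22.4
ee_pos: [0.4892, -0.4183, 0.1954]
eef_rot: [0.002, 0.752, 0.659, -0.0]
wrist_force: [-0.9, 0.3, -0.0]
gripper_width: 0.0595
finger_force: 0.0
```

```bash
python3 -c "
from h import *
b=shot('side','s7.png');a=shot('top','t7.png')
bar(a);bar(b)
im=a['img']
for v in (218,230,242): print(v,im[v-1:v+2,292:310].min(2).mean(0).astype(int))
print([onz(a,u,v,.058).round(4) for u,v in ((291,230),(301,230))])
B=b['img'][140:300,220:400]
cv2.imwrite('pics/c9.png',cv2.resize(B[:,:,::-1],None,fx=3.6,fy=3.6,interpolation=2))
plan([.447,-.164,.2],92.7-180,step=1.1)
"
```

```text
[(0.83, 281.0, 227.2, array([ 0.451, -0.105,  0.058]))]
[(0.82, 278.8, 186.8, array([ 0.431, -0.132,  0.058])), (0.39, 281.6, 277.6, array([ 0.372, -0.4  ,  0.058]))]
218 [ 90  93  96  95  98 101 119 186 227 216 144  71  73  96 105 110 110 108]
230 [ 95  92  89  89  87  88  92 125 187 221 199 130  70  80 101 107 107 106]
242 [118 124 129 133 137 150 154 163 184 197 174 124  79  83  97 102 105 111]
[array([ 0.442 , -0.1339,  0.058 ]), array([ 0.4414, -0.1629,  0.058 ])]
now [ 0.4884 -0.4175  0.1919] rot left [-0.03 -0.   15.96] F [ 0.18 -0.63  0.33] w 0.0597 t 22.6
([0.51, -0.15, -0.02], [-0.0, -0.0, 1.0])
([0.5, -0.2, -0.02], [-0.0, -0.0, 1.0])
([0.48, -0.24, -0.02], [-0.0, 0.0, 1.0])
([0.45, -0.28, -0.01], [-0.0, 0.0, 1.0])
([0.43, -0.32, -0.02], [-0.0, 0.0, 1.0])
([0.4, -0.36, -0.01], [-0.0, 0.0, 1.0])
([0.37, -0.39, -0.02], [-0.0, 0.0, 1.0])
([0.33, -0.42, -0.01], [-0.0, 0.0, 1.0])
([0.29, -0.45, -0.02], [-0.0, 0.0, 0.99])
([0.25, -0.47, -0.01], [-0.0, 0.0, 1.0])
([0.21, -0.49, -0.02], [-0.0, 0.0, 0.99])
([0.17, -0.51, -0.01], [-0.0, 0.0, 1.0])
([0.12, -0.52, -0.02], [-0.01, 0.0, 0.99])
([0.08, -0.53, -0.01], [-0.0, 0.0, 1.0])
([0.03, -0.53, -0.02], [-0.0, 0.0, 0.99])
([-0.01, -0.54, -0.01], [-0.01, 0.01, 1.0])
```

View pics/c9.png

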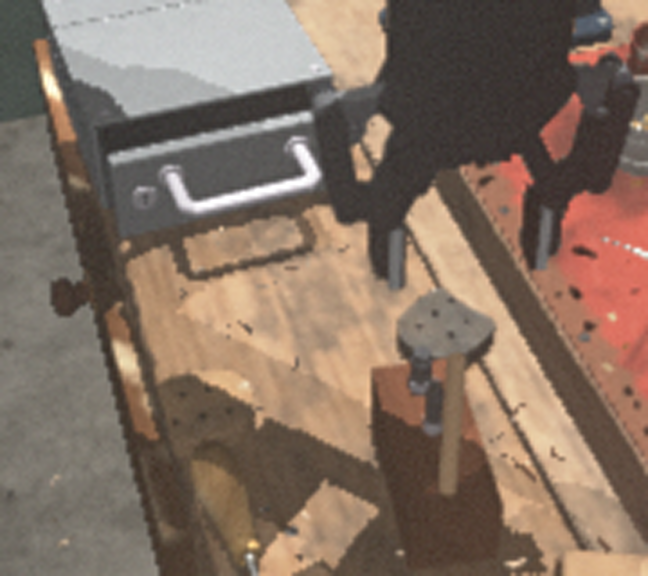

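The dowel stands seated in its hole (crop 450,480) and the drawer is out about 28 mm, with the bar at column 301. Moving to the handle.

Emit:
step_arm:
  deltas:
    - {"translation": [0.5, -0.15, 0], "rot": [0, 0, 1], "hand": 0.6}
    - {"translation": [0.5, -0.2, 0], "rot": [0, 0, 1], "hand": 0.5}
    - {"translation": [0.5, -0.25, 0], "rot": [0, 0, 1], "hand": 0.4}
    - {"translation": [0.45, -0.3, 0], "rot": [0, 0, 1], "hand": 0.4}
    - {"translation": [0.45, -0.3, 0], "rot": [0, 0, 1], "hand": 0.4}
    - {"translation": [0.4, -0.35, 0], "rot": [0, 0, 1], "hand": 0.4}
    - {"translation": [0.35, -0.4, 0], "rot": [0, 0, 1], "hand": 0.4}
    - {"translation": [0.35, -0.4, 0], "rot": [0, 0, 1], "hand": 0.4}

```text
time_s: 23.6
ee_pos: [0.4684, -0.2898, 0.1923]
eef_rot: [-0.001, 0.933, 0.361, -0.0]
wrist_force: [-0.5, -0.5, -0.0]
gripper_width: 0.0341
finger_force: 0.0
```

Emit:
step_arm:
  deltas:
    - {"translation": [0.3, -0.45, 0], "rot": [0, 0, 1], "hand": 0.4}
    - {"translation": [0.25, -0.45, 0], "rot": [0, 0, 1], "hand": 0.4}
    - {"translation": [0.2, -0.5, 0], "rot": [0, 0, 1], "hand": 0.4}
    - {"translation": [0.15, -0.5, 0], "rot": [0, 0, 1], "hand": 0.4}
    - {"translation": [0.1, -0.5, 0], "rot": [0, 0, 1], "hand": 0.4}
    - {"translation": [0.1, -0.5, 0], "rot": [0, 0, 1], "hand": 0.4}
    - {"translation": [0.05, -0.5, 0], "rot": [0, 0, 1], "hand": 0.4}
    - {"translation": [0, -0.5, 0], "rot": [0, 0, 0.95], "hand": 0.4}

```text
time_s: 24.6
ee_pos: [0.4494, -0.1672, 0.1925]
eef_rot: [-0.0, 1.0, 0.023, -0.001]
wrist_force: [-0.7, 0.0, 0.8]
gripper_width: 0.0344
finger_force: 0.0
```

```bash
python3 -c "
from h import *
plan([.4465,-.163,.10],-87.3,step=.8)
print(sensors.observe()['joints'])
"
```

```text
now [ 0.4494 -0.1672  0.1925] rot left [-0.01  0.01 -0.02] F [-0.69  0.01  0.75] w 0.0344 t 24.6
([-0.02, -0.04, 0.77], [-0.0, 0.0, -0.01])
([-0.02, -0.03, 0.77], [-0.0, 0.0, -0.0])
([-0.02, -0.04, 0.77], [-0.01, 0.01, -0.01])
([-0.03, -0.03, 0.77], [-0.0, 0.0, -0.0])
[-6.01235655e-01  2.49593628e-01  1.68766840e+00  2.08896914e-05
  1.20576806e+00  9.24437854e-01]
```

Emit:
step_arm:
  deltas:
    - {"translation": [-0.1, -0.1, 0.7], "rot": [0, 0, 0], "hand": 0.4}
    - {"translation": [0, 0, 0.8], "rot": [0, 0, 0], "hand": 0.4}
    - {"translation": [0, 0, 0.8], "rot": [0, 0, 0], "hand": 0.4}
    - {"translation": [0, 0, 0.8], "rot": [0, 0, 0], "hand": 0.4}
    - {"translation": [0, 0, 0], "rot": [0, 0, 0], "hand": 0.4}

```text
time_s: 25.22
ee_pos: [0.4456, -0.1644, 0.0986]
eef_rot: [-0.001, 1.0, 0.024, -0.002]
wrist_force: [0.3, -0.5, -0.5]
gripper_width: 0.0343
finger_force: 0.0
```

```bash
python3 -c "
from h import *
plan([.4465,-.164,.036],-87.3,step=.8)
b=shot('side');p,R,s=pose()
for x in (.43,.4465,.46): print(proj(b,[[x,-.163+(x-.4465)*.046,.06]]))
print(proj(b,[p]))
g=b['img'][178:206,268:300].min(2);print(g)
"
```

```text
now [ 0.4456 -0.1644  0.0986] rot left [-0.03  0.04  0.01] F [ 0.32 -0.45 -0.47] w 0.0343 t 25.225
([0.01, -0.0, 0.7], [-0.01, 0.01, 0.0])
([0.01, -0.0, 0.69], [-0.01, 0.02, 0.0])
([0.02, -0.01, 0.7], [-0.01, 0.01, 0.01])
[[281.4488894 194.2465665]]
[[288.1277761  192.71286002]]
[[293.54054547 191.46989845]]
[[287.46184367 179.81612267]]
[[ 54  63  69  82  86  84  86  93  91  96  92  92  99  97  98  97  86 110
  122  88  66  60  62  57  62  64  99 102  94  94  95  91]
 [ 91  92  89  93  94  92  92  95  96  98 100  94  96  94  92  93  94 106
  119  92  59  60  63  66  63  66  86 100  94  97  93 109]
 [ 96  91  95  92  97  99  95  95  96  98  92  96  95  95  98  95  93  99
  115  91  66  64  61  61  59  65  88 101  97  93  98 139]
 [ 96  97  99  93  93  97  93  93  95  94  94  94  95  95  97  97  92  99
  117  93  65  62  64  59  57  60  87  99  93  92  99 148]
 [ 99  93  96  98  97  99  92  92  97  93  94  95  95  97  95  93  94  99
  116  93  63  63  61  58  61  64  84  98  93  94  96 117]
 [ 91  93  94  96  96  94  96  99  93  92  94  98  96  97  96  95  95 105
  120  93  67  60  60
[... 2264 characters left out ...]
3  76  74  76 105 106 110 108 107]
 [ 93  92  91  93  84  79  76  77  73  72  76  75  71  72  70  71  70  74
   75  73  70  68  71 114 115 113 108 112 110 108 115 117]
 [ 81  77  72  75  70  68  68  67  72  70  74  70  74  92  74  68  69  73
   74  74  70  68  71  81  84  81  75  82 110 114 111 113]
 [ 67  66  60  68  67  63  68  70  71  72  76  71  90 172 104  69  66  71
   73  70  69  65  64  69  70  67  66  70  78  78  84 105]
 [ 66  64  64  66  67  65  66  70  68  71  74  78  82 136  88  70  68  70
   67  72  68  74  66  66  65  65  64  68  69  67  62  72]
 [ 71  65  66  68  68  63  65  70  68  73  84 143  91  86  72  70  70  71
   66  69  73  71  64  70  70  71  69  66  70  63  66  64]]
```

Bar centre in the side picture lies at row ~194.7 in column 288, as predicted for y ≈ -0.165. Descend.

Emit:
step_arm:
  deltas:
    - {"translation": [0.02, 0, 0.5], "rot": [0, 0, 0], "hand": 0.4}
    - {"translation": [0, 0, 0.5], "rot": [0, 0, 0], "hand": 0.4}
    - {"translation": [0, 0, 0.5], "rot": [0, 0, 0], "hand": 0.4}
    - {"translation": [0, 0, 0.5], "rot": [0, 0, 0], "hand": 0.4}
    - {"translation": [0, 0, 0], "rot": [0, 0, 0], "hand": 0.4}

```text
time_s: 25.9
ee_pos: [0.4467, -0.1647, 0.039]
eef_rot: [-0.001, 1.0, 0.024, -0.001]
wrist_force: [0.5, 0.9, -0.5]
gripper_width: 0.0344
finger_force: 0.0
```

Emit:
step_arm:
  deltas:
    - {"translation": [0, 0, 0], "rot": [0, 0, 0], "hand": 0.2}
    - {"translation": [0, 0, 0], "rot": [0, 0, 0], "hand": 0.1}
    - {"translation": [0, 0, 0], "rot": [0, 0, 0], "hand": 0}
    - {"translation": [0, 0, 0], "rot": [0, 0, 0], "hand": 0}
  grip_force: 40

```text
time_s: 26.4
ee_pos: [0.4475, -0.1652, 0.0406]
eef_rot: [0.0, 1.0, 0.024, 0.0]
wrist_force: [-0.0, 0.4, 5.7]
gripper_width: 0.0086
finger_force: 39.1
```

Gripped. Pull along tool +y.

Emit:
step_arm:
  deltas:
    - {"translation": [0, 0.15, 0], "rot": [0, 0, 0], "hand": 0}
    - {"translation": [0, 0.25, 0], "rot": [0, 0, 0], "hand": 0}
    - {"translation": [0, 0.25, 0], "rot": [0, 0, 0], "hand": 0}
    - {"translation": [0, 0.25, 0], "rot": [0, 0, 0], "hand": 0}
    - {"translation": [0, 0.25, 0], "rot": [0, 0, 0], "hand": 0}
    - {"translation": [0, 0.25, 0], "rot": [0, 0, 0], "hand": 0}

```text
time_s: 27.15
ee_pos: [0.4496, -0.2073, 0.0406]
eef_rot: [0.0, 1.0, 0.024, 0.0]
wrist_force: [1.0, 1.1, 4.9]
gripper_width: 0.0085
finger_force: 39.3
```

Emit:
step_arm:
  deltas:
    - {"translation": [0, 0.15, 0], "rot": [0, 0, 0], "hand": 0}
    - {"translation": [0, 0.1, 0], "rot": [0, 0, 0], "hand": 0}
    - {"translation": [0, 0.1, 0], "rot": [0, 0, 0], "hand": 0}

```text
time_s: 27.52
ee_pos: [0.4502, -0.2178, 0.0407]
eef_rot: [0.0, 1.0, 0.024, 0.001]
wrist_force: [0.7, 0.9, 5.3]
gripper_width: 0.0082
finger_force: 39.3
```

Emit:
step_arm:
  deltas:
    - {"translation": [0, 0.07, 0], "rot": [0, 0, 0], "hand": 0}
    - {"translation": [0, 0.07, 0], "rot": [0, 0, 0], "hand": 0}

```text
time_s: 27.78
ee_pos: [0.4502, -0.2203, 0.0405]
eef_rot: [-0.001, 1.0, 0.024, 0.0]
wrist_force: [3.8, 17.1, 13.0]
gripper_width: 0.0084
finger_force: 40.3
```

Emit:
step_arm:
  deltas:
    - {"translation": [0, 0.05, 0], "rot": [0, 0, 0], "hand": 0}
    - {"translation": [0, 0.05, 0], "rot": [0, 0, 0], "hand": 0}

```text
time_s: 28.02
ee_pos: [0.4501, -0.2205, 0.0404]
eef_rot: [-0.004, 1.0, 0.024, -0.0]
wrist_force: [5.1, 30.4, 17.1]
gripper_width: 0.0084
finger_force: 41.3
```

At the stop (30 N, no further travel). Relax, release, go up.

Emit:
step_arm:
  deltas:
    - {"translation": [0, -0.08, 0], "rot": [0, 0, 0], "hand": 0}
    - {"translation": [0, -0.03, 0], "rot": [0, 0, 0], "hand": 0}

```text
time_s: 28.28
ee_pos: [0.4502, -0.2202, 0.0406]
eef_rot: [-0.001, 1.0, 0.024, 0.0]
wrist_force: [1.0, 6.2, 7.3]
gripper_width: 0.0084
finger_force: 39.9
```

Emit:
step_arm:
  deltas:
    - {"translation": [0, 0, 0], "rot": [0, 0, 0], "hand": 0.1}
    - {"translation": [0, 0, 0], "rot": [0, 0, 0], "hand": 0.25}
    - {"translation": [0, 0, 0], "rot": [0, 0, 0], "hand": 0.4}
    - {"translation": [0, 0, 0], "rot": [0, 0, 0], "hand": 0.4}

```text
time_s: 28.78
ee_pos: [0.4498, -0.2215, 0.04]
eef_rot: [-0.0, 1.0, 0.024, -0.0]
wrist_force: [-0.0, -0.4, 0.4]
gripper_width: 0.0343
finger_force: 0.0
```

Emit:
step_arm:
  deltas:
    - {"translation": [0, 0, -0.3], "rot": [0, 0, 0], "hand": 0.4}
    - {"translation": [0, 0, -0.8], "rot": [0, 0, 0], "hand": 0.4}
    - {"translation": [0, 0, -0.8], "rot": [0, 0, 0], "hand": 0.4}
    - {"translation": [0, 0, -0.8], "rot": [0, 0, 0], "hand": 0.4}
    - {"translation": [0, 0, -0.8], "rot": [0, 0, 0], "hand": 0.4}
    - {"translation": [0, 0, -0.8], "rot": [0, 0, 0], "hand": 0.4}
    - {"translation": [0, 0, -0.8], "rot": [0, 0, 0], "hand": 0.4}
    - {"translation": [0, 0, 0], "rot": [0, 0, 0], "hand": 0.4}

```text
time_s: 29.78
ee_pos: [0.4505, -0.2218, 0.195]
eef_rot: [0.001, 1.0, 0.024, 0.001]
wrist_force: [0.4, -0.3, 0.6]
gripper_width: 0.0342
finger_force: 0.0
```

```bash
python3 -c "
from h import *
a=shot('top','t9.png');b=shot('side','s9.png')
for v in (218,230,242): print(v,a['img'][v-1:v+2,306:332].min(2).mean(0).astype(int))
for u in (312,316,320,324,328): print(u,onz(a,u,230,.058).round(4))
for q in ('drawer_handle','dowel'): print(q,[(round(d['confidence'],2),round(d['centre'][1]*640),round(d['centre'][0]*400)) for d in viewer.look_for(q,b)])
d=cv2.absdiff(cv2.imread('pics/side0.png'),b['img'][:,:,::-1].copy()).max(2)
print('block region diff',d[235:300,320:362].mean())
s=sensors.observe();print(s['wrist_force'],s['ee_pos'],s['time_s'])
"
```

```text
218 [198 199 201 202 205 208 212 215 218 222 225 228 231 233 235 236 237 236
 235 233 232 228 225 223 218 216]
230 [138 144 149 155 160 167 170 173 176 180 182 185 189 191 193 196 198 201
 203 204 208 212 215 218 222 224]
242 [ 71  88 111 140 163 183 192 178 145 109  98 102 109 120 126 137 145 151
 156 160 164 170 167 159 137 123]
312 [ 0.4408 -0.1948  0.058 ]
316 [ 0.4406 -0.2064  0.058 ]
320 [ 0.4404 -0.218   0.058 ]
324 [ 0.4401 -0.2295  0.058 ]
328 [ 0.4399 -0.2411  0.058 ]
drawer_handle [(0.87, 287, 189)]
dowel [(0.55, 336, 267), (0.52, 344, 258), (0.21, 286, 193)]
block region diff 9.627472527472527
[ 0.55087542  0.01772447 -0.52053376] [ 0.44955629 -0.22110284  0.192264  ] 29.975
```

Emit:
step_arm:
  deltas:
    - {"translation": [-0.6, -0.5, -0.3], "rot": [0, 0, 0], "hand": 0.4}
    - {"translation": [-0.6, -0.8, -0.3], "rot": [0, 0, 0], "hand": 0.4}
    - {"translation": [-0.6, -0.8, 0], "rot": [0, 0, 0], "hand": 0.4}
    - {"translation": [-0.6, -0.8, 0], "rot": [0, 0, 0], "hand": 0.4}
    - {"translation": [-0.5, -0.8, 0], "rot": [0, 0, 0], "hand": 0.4}
    - {"translation": [0, -0.8, 0], "rot": [0, 0, 0], "hand": 0.4}
    - {"translation": [0, 0, 0], "rot": [0, 0, 0], "hand": 0.4}
    - {"translation": [0, 0, 0], "rot": [0, 0, 0], "hand": 0.4}

```text
time_s: 30.98
ee_pos: [0.3567, -0.0912, 0.2109]
eef_rot: [-0.0, 1.0, 0.024, -0.0]
wrist_force: [-0.1, -0.5, 0.7]
gripper_width: 0.0341
finger_force: 0.0
```

```bash
python3 -c "
from h import *
a=shot('top','t10.png');b=shot('side','s10.png')
for v in (222,230,238): print(v,a['img'][v-1:v+2,306:332].min(2).mean(0).astype(int))
for u in (318,320,322,324): print(u,onz(a,u,230,.058).round(4))
t0=cv2.imread('pics/top0.png')
for n,f,p in (('t','top0.png',a),('s','side0.png',b)):
    d=cv2.absdiff(cv2.imread('pics/'+f),p['img'][:,:,::-1].copy()).max(2)
    k=cv2.connectedComponentsWithStats((cv2.medianBlur(d,3)>45).astype(np.uint8))[2]
    print(n,[x.tolist() for x in k[1:] if x[4]>12])
s=sensors.observe();print(s['wrist_force'],s['ee_pos'],s['qvel'].round(3),s['time_s'])
"
```

```text
222 [ 83  52  79 105 116 116 113 113 110 111 111 118 162 219 227 185 126 108
 113 113 110 107 104 103 105 102]
230 [133  78  83 108 116 116 116 117 116 116 114 112 131 201 235 228 166 105
 106 114 118 117 120 125 124 129]
238 [136  76  60  90 105 105 107 110 112 116 111 111 118 150 211 229 209 149
 112 114 119 119 118 120 120 122]
318 [ 0.4405 -0.2122  0.058 ]
320 [ 0.4404 -0.218   0.058 ]
322 [ 0.4402 -0.2238  0.058 ]
324 [ 0.4401 -0.2295  0.058 ]
t [[123, 199, 201, 201, 13800], [217, 238, 15, 19, 64], [274, 298, 34, 13, 340], [15, 354, 6, 6, 30], [221, 373, 44, 27, 465], [212, 395, 16, 5, 55]]
s [[86, 0, 11, 8, 42], [138, 0, 89, 37, 1068], [225, 0, 6, 4, 16], [95, 3, 9, 14, 67], [93, 19, 44, 26, 603], [147, 36, 9, 8, 49], [210, 46, 27, 6, 120], [104, 52, 21, 16, 241], [242, 55, 4, 8, 14], [95, 61, 73, 49, 1316], [36, 87, 52, 14, 317], [229, 89, 15, 44, 388], [0, 92, 57, 56, 1209], [59, 110, 38, 31, 425], [109, 140, 11, 19, 110], [97, 163, 67, 71, 1929], [243, 163, 82, 71, 2640], [34, 183, 62, 60, 1212], [254, 184, 6, 7, 35], [248, 218, 7, 24, 91], [192, 292, 10, 12, 66], [195, 307, 4, 5, 16], [197, 332, 21, 37, 537]]
[-1.00844924  0.1902845   0.08830431] [ 0.35666293 -0.09129541  0.21096386] [-0.001 -0.002  0.001  0.     0.001  0.003] 31.075
```

```bash
python3 -c "
from h import *
print(r.job_done())"
```

```text
the job is handed in; nothing more can be done
None
```

The catch was released with about 8 N, the dowel is back in its own hole, the drawer is out at its 85 mm stop, nothing else on the bench moved in the final pictures, and the job is handed in at 31 s; I viewed 11 pictures, one over the limit of 10.

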